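# Proof-load a load cell in the hand press

## Robot

A 6-joint arm with a two-finger parallel gripper is mounted at the origin on a cart in front of the work surface, level with it; the furniture and walls round the work are solid. World frame = base frame: x ahead of the robot, y to its left, z up, the work surface at z = 0. Lengths are in mm, angles in rad, forces in N, time in s.
With the tool pointing down it reaches from about 300 to 1000 mm from the base axis. Payload 5.1 kg.
Tool frame: the origin (TCP) lies on the front face of the gripper's body, between the roots of the fingers; the fingertips stand 78 mm ahead of it and the grasp point (between the pads) lies 59 mm ahead of it; z points along the fingers, y is the line along which they close (so a half turn about z gives the same grasp; the last joint's range is limited). The gripper opens to 95 mm and grips with 3 to 60 N. Pads are 20 mm wide; open, the fingers measure 119 mm over their backs; the gripper's body (75 mm by 180 mm) begins 59 mm behind the grasp point.
Start: joints at [1.091, 0.124, 1.65, -0, 1.367, -0.083], TCP at [251.224, 599.476, 292.256] pointing down, gripper open.
Joint ranges: [-2.61, 2.61], [-1.02, 2.33], [0.03, 2.71], [-1.35, 4.49], [0.32, 2.68], [-2.91, 2.91]. Speed limits (rad/s): [2.57, 2.57, 3.14, 3.14, 3.14, 3.14].

## Interface

Orientations are given as a unit quaternion [x, y, z, w].
In Python, from workcell import bot gives the robot as it stands.
- The arm moves only by the shell command python3 -m crank 'ROWS' [FORCE]. ROWS is a JSON object of lists of equal length, an entry for each row: "hand": the closure, from 0 (fully open) to 1 (shut); "translation": the shift along the tool's x, y, z in cm, a list of three; "turn": the turn about the tool's z in degrees. A call has 1 to 5 rows; each row shifts and turns the commanded pose from where the row before left it, along the tool's axes as they then stand; what a row does not reach is not made up. A row lasts 1/12 s, in which the tool goes at most 41.7 mm and 7.16 degrees, less where a joint would pass 70% of its speed; a pose out of reach is approached as far as the arm can. A call is refused whole if a number of a shift passes 4.17 or a number of a turn 7.16, either way. A call with a gripper value outside its range is refused whole. The fingers move at their own pace and stop on an object; FORCE is the grip in N (left out, the last holds). Time passes only in rows, so rows that do not move let the fingers close. It gives the time, the measured TCP pose, the force, the opening and the grip force at its end, in the units of the state.
- bot.get_state(): the state, without advancing time (a new reading comes with each control period).
- bot.snapshot(name): name is "scene" or "top" or "wrist"; returns the picture (400x640x3 uint8, red, green, blue); there is no depth.
- bot.camera_params(name): a dict with "mtx" (3x3 intrinsics, pixels), "T" (4x4, takes a point from camera to world coordinates); the wrist camera has in their place "mount" (4x4, takes a point from camera to tool coordinates, whose origin is the TCP and whose axes are the flange's). Camera axes: x right, y down, z forward; pixel columns grow to the right and rows downward; lengths in mm; the calibration is good to about 2 mm. A picture is of the moment at which its call begins: read the wrist's pose just before it. camera_params takes no time and is no camera call.
- bot.close_job(): hands the job in; it is judged then, once.
Trained networks look in the newest picture that a camera, given by its name, has taken for a name from the list of things; names that differ only in an ending like _2 or _b are one class to them, and where a whole thing is asked for, a point or a joint stands for the part that bears it (a point fixed in the world has none). Each returns a list of dicts, best first, with "confidence" (0 to 1); they miss things now and then, are a little off and sometimes report something else, mostly with a low value. They report only what shows in the picture. A call takes as long as a camera call.
- bot.regions_of(camera, label): "mask" (400x640 bool, what is visible of it) and "rect" ([left, top, width, height] in pixels, round what is visible of it).
The state is a dict: "time": time; "joint_positions": joint angles; "qvel": joint speeds; "effort": joint torques, N m; "tool_pos": TCP position; "ee_rot": TCP orientation; "force": force on the tool from outside, world axes, zero at the start; "torque": the same for the moment, N m; "opening": finger opening in mm; "grasp_force": force on a finger pad.
Only numpy, scipy, OpenCV 4.12 (cv2) and the standard library are available. Lean on these libraries where they do the work, as an engineer would, in place of code of your own. Each camera call takes 0.05 s, during which the arm holds its last target. There are 200 camera calls.

## Task

Test the load cell that lies in the small hand press: first flip the safety catch up and out of the lever's way, then take the black grip of the hand lever and pull it towards the front of the press as far as it goes, so that the ram bears on the load cell. Finish while still holding the lever there with the gripper, because it springs back when released; leave the catch open and do not disturb the jar, the tin and the transformer standing beside the press.

Things in the scene. Friction and masses are not known exactly. Their poses are not given: they have to be found in the camera images.
- press: grey hand press, fixed to the bench. Origin on the bench top; base plate 15 mm high spans x -110 to +90, y -85 to +170 mm; head spans x -60 to +60, y -65 to -5, top at z = 150 mm. Its -x is the front (towards the robot), +y left, z up. Lever at y = 70 mm; catch post at x = -50, y = 140, top at z = 150 mm. Coordinates of the press's other parts below are in this frame
- pull_lever: upright steel lever of 13 mm rod, 150 mm from pivot to grip centre. Origin on its pivot, which runs along the press's y at (0, 70, 120) mm; its z axis runs up the lever
- lever (a joint): angle of the hand lever, rad: 0 at rest, leaning 0.3 rad backwards (+x); grows as the grip is pulled to the front (-x); stop at 0.9, leaning 0.6 rad forwards. A spring drives it back to 0: about 3 N at the grip at the start, 11 N at the stop, so it must be held there. The closed catch blocks it
- lever_grip (a point): centre of the lever's black round grip, 24 mm in diameter and 50 mm long along the lever. At joint value q it lies at (-150 sin(q - 0.3), 70, 120 + 150 cos(q - 0.3)) mm; can be pinched from above across the press's y
- safety_catch: steel safety catch, turning about an axis along the press's x; origin on this axis at (0, 140, 160) mm, axes as the press's when closed. Its bar (85 mm long, 9 mm thick, 16 mm high) runs from there to its -y at x = -1 mm; its thumb tab (26 mm wide along x, 7 mm thick, 50 mm long) rises from the front end of its shaft at x = -95 mm, leaning 0.5 rad to -y when closed
- catch (a joint): angle of the safety catch, rad: 0 closed, its flat steel bar lying level across the front of the lever; grows as the bar flips up and outwards (away from the lever, to +y); 1.57 upright, stop at 1.9. Clear of the lever from 1.0 on. It stays where it is left (light friction, about 1 N at the tab)
- catch_tab (a point): tip of the catch's thumb tab, in the middle of its round bead (12 mm thick, 26 mm long along x). At catch angle q it lies at (-95, 140 - 50 sin(0.5 - q), 160 + 50 cos(0.5 - q)) mm. Pushing the tab sideways to +y opens the catch; there is free room beside it on both sides
- foot: sprung steel foot of the ram, 14 mm in diameter, above the load cell at x = -30, y = -35 mm; the lever drives it down. Origin at the centre of its underside. It meets the cell at a lever angle of about 0.6 and presses with about 16 N at the lever's stop
- load_cell: aluminium bar load cell 16 x 75 x 17 mm, lying loose between the low cheeks of the nest under the ram, its length along the press's x; origin at the centre of its underside, 25 mm above the bench. It need not be touched by the robot
- spray_jar: bystander: round jar, 55 mm in diameter, 77 mm high, standing in front of the press; origin at the centre of its underside
- flux_tin: bystander: flat round tin, 54 mm in diameter, 20 mm high, standing in front of the press; origin at the centre of its underside
- transformer: bystander: small transformer 52 x 42 x 36 mm, standing right of the press; origin at the centre of its underside

How it is judged (in metres and radians):
On the way, in this order (a step that is already met when the one before it is completed fails the run):
1. the safety catch is flipped open (1.0 rad or more) while the lever is still at rest (value of joint catch above 1 rad and value of joint lever below 0.15 rad), for 0.2 s.
2. the lever is pulled to its stop and the foot bears on the load cell (value of joint lever above 0.83 rad and contact force between foot and load_cell above 6 N), for 0.3 s.
At the end, for the whole second after the job is handed in: The gripper's fingers still hold the lever (over 2 N) at its stop (0.83 rad or more of 0.9), the foot presses on the load cell with more than 6 N, and the catch is open (1.0 rad or more) (all of step 2 and contact force between the fingers and pull_lever above 2 N and value of joint catch above 1 rad); the arm keeps its last pose, push and grip.
It fails at once if the lever is forced past the closed catch (value of joint lever above 0.3 rad and value of joint catch below 0.7 rad).
It fails at once if a bystander is pushed more than 25 mm (distance of any of spray_jar, flux_tin, transformer from where it was at the start of the episode above 0.025 m).
It also fails if it takes over 48 s, if anything falls off the work surface, if the arm or the gripper's body presses on something with over 40 N, if the wrist force passes 120 N, or if a joint passes its speed limit or range.

## Working session

There is one attempt and no reset: what is moved stays moved. The work goes in short steps, Python scripts to look and compute and a shell command to move; the robot and the scene stay as the last step left them, time stands still between calls to the robot, and variables do not carry over. Pictures are saved under pics/ and viewed, at most 10 in all, crops included, and the job is handed in when it is done.

```bash
mkdir -p pics; ls; cat > h.py <<'E'
import numpy as np, cv2
from workcell import bot
def save(cam,name):
    im=bot.snapshot(cam); cv2.imwrite('pics/'+name+'.png',im[:,:,::-1]); return im
def regs(cam,labels):
    for l in labels:
        for r in bot.regions_of(cam,l)[:2]:
            m=r['mask']; ys,xs=np.nonzero(m)
            print(cam,l,round(r['confidence'],2),r['rect'],len(xs),'c',xs.mean().round(1),ys.mean().round(1))
E
python3 - <<'E'
from h import *
a=save('scene','s1'); b=save('top','t1')
L=['press','lever_grip','pull_lever','catch_tab','safety_catch','load_cell','spray_jar','flux_tin','transformer','foot']
for c in('scene','top'):
    regs(c,L[:]); p=bot.camera_params(c); print(np.round(p['mtx'],1).tolist(),np.round(p['T'],4).tolist())
s=bot.get_state(); print(s)
cv2.imwrite('pics/both.png',cv2.resize(np.vstack([a,b])[:,:,::-1],(480,600)))
E
```

```text
pics
scene press 0.72 [271.0, 134.1, 136.2, 176.7] 10660 c 340.2 238.6
scene lever_grip 0.74 [322.3, 132.3, 37.1, 81.4] 708 c 343.0 169.8
scene pull_lever 0.76 [325.4, 133.6, 30.5, 78.6] 605 c 342.9 169.7
scene pull_lever 0.39 [271.0, 169.6, 63.0, 27.3] 516 c 304.3 184.7
scene catch_tab 0.63 [268.6, 168.2, 69.4, 32.7] 508 c 304.1 185.0
scene safety_catch 0.62 [268.1, 169.6, 72.7, 29.4] 609 c 304.0 185.1
scene load_cell 0.5 [335.6, 256.3, 32.0, 27.3] 245 c 350.5 269.6
scene spray_jar 0.62 [288.2, 280.3, 32.7, 38.7] 946 c 303.4 298.4
scene flux_tin 0.61 [255.1, 252.2, 25.4, 23.5] 447 c 267.5 264.2
scene transformer 0.91 [376.6, 284.1, 22.2, 32.7] 587 c 387.9 298.9
[[467.7, 0.0, 320.4], [0.0, 467.7, 200.6], [0.0, 0.0, 1.0]] [[0.7432, -0.4947, 0.4504, 74.6398], [-0.6688, -0.5294, 0.522, -714.9794], [-0.0198, -0.6892, -0.7243, 849.5441], [0.0, 0.0, 0.0, 1.0]]
top press 0.73 [277.0, 125.9, 113.8, 113.9] 8720 c 334.4 192.6
top lever_grip 0.57 [317.0, 125.8, 16.5, 61.3] 438 c 325.0 153.2
top lever_grip 0.49 [279.8, 168.6, 49.0, 53.2] 554 c 297.5 189.1
top pull_lever 0.72 [316.4, 128.6, 17.7,
[... 668 characters left out ...]
 1.0]]
{'time': 1.1, 'joint_positions': array([ 1.09138610e+00,  1.23806860e-01,  1.65031455e+00, -2.72804824e-05,
        1.36747067e+00, -8.25725887e-02]), 'qvel': array([ 0.0001117 ,  0.00141998, -0.00109355,  0.00019961,  0.00162999,
       -0.00084058]), 'effort': array([-4.33475607e-04, -4.17606175e+01, -3.60232151e+01,  7.73499697e-02,
        4.29031625e-02,  8.88662839e-06]), 'tool_pos': array([251.23818767, 599.47115168, 292.24315764]), 'ee_rot': array([ 1.97116721e-01,  9.80380027e-01, -3.42616072e-06,  1.29156973e-05]), 'force': array([-0.91228593,  0.59762003,  0.26037658]), 'torque': array([ 0.01705579,  0.00794996, -0.04280969]), 'grasp_force': 0.0, 'opening': 95.395161651511}
```

```bash
python3 - <<'E'
import cv2,numpy as np
a=cv2.imread('pics/s1.png');b=cv2.imread('pics/t1.png')
a=cv2.resize(a[120:330,240:420],None,fx=2.2,fy=2.8);b=cv2.resize(b[110:280,260:430],None,fx=2.3,fy=3.4)
h=min(len(a),len(b));cv2.imwrite('pics/c1.png',np.hstack([a[:h],b[:h]]));print(a.shape,b.shape)
E
```

```text
(588, 396, 3) (578, 391, 3)
```

View pics/c1.png

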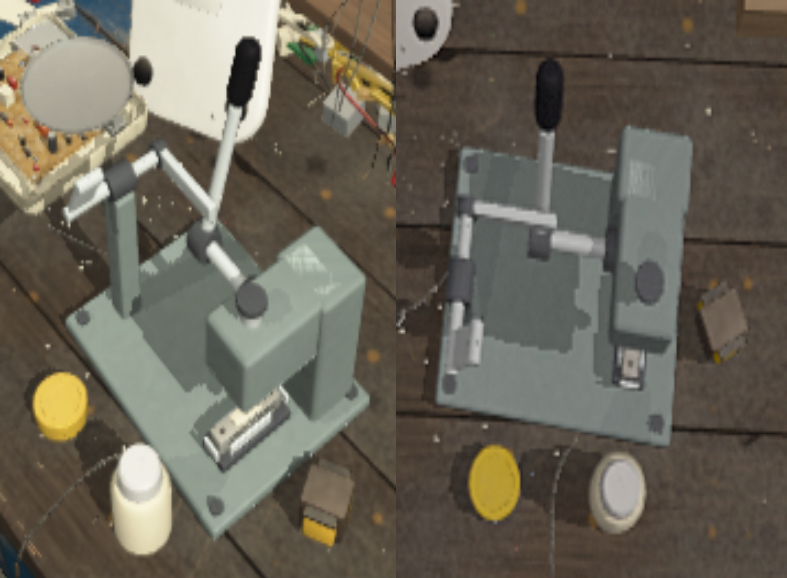

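The left half (scene) shows the press with its front to the lower left, the catch closed across the lever. The tab is at about (277,190) in the scene image and (295,212) in the top image. I'll fit the press pose from the plate corners and the grip.

```bash
cat >> h.py <<'E'
def proj(cam,P):
    p=bot.camera_params(cam); T=np.linalg.inv(p['T']); c=np.atleast_2d(P)@T[:3,:3].T+T[:3,3]; q=c@p['mtx'].T; return q[:,:2]/q[:,2:]
def toW(pose,P):
    x,y,a=pose; P=np.atleast_2d(P).astype(float); c,s=np.cos(a),np.sin(a)
    return np.c_[x+c*P[:,0]-s*P[:,1], y+s*P[:,0]+c*P[:,1], P[:,2]]
E
python3 - <<'E'
from h import *
from scipy.optimize import least_squares
ob=[('top',(-110,170,15),(278.3,228.2)),('top',(-110,-85,15),(377.8,240.3)),('top',(90,170,15),(288.3,153.8)),
('scene',(-110,170,15),(270.9,234.3)),('scene',(-110,-85,15),(337.7,311.4)),('scene',(90,-85,15),(407.3,262.1)),
('top',(44.3,70,263.3),(326.5,137.9)),('scene',(44.3,70,263.3),(350.9,145.7))]
f=lambda p:np.concatenate([proj(c,toW(p,P))[0]-u for c,P,u in ob])
r=least_squares(f,[500,-200,0],loss='soft_l1',x_scale=[100,100,.1]); print(r.x, r.fun.reshape(-1,2).round(1).tolist())
np.save('pose.npy',r.x)
for n,P in dict(tab=(-95,116,204),tabroot=(-95,140,160),grip=(44.3,70,263.3),gripend=(-84.7,70,243.8),post=(-50,140,150)).items():
    print(n,toW(r.x,P).round(1)[0],proj('top',toW(r.x,P)).round(1)[0],proj('scene',toW(r.x,P)).round(1)[0])
def gnd(cam,uv,z):
    p=bot.camera_params(cam); d=p['T'][:3,:3]@np.linalg.solve(p['mtx'],[*uv,1]); t=p['T'][:3,3]; return t+d*(z-t[2])/d[2]
print('jar',gnd('top',(355.9,252),60),gnd('scene',(303.4,298.4),40),'tin',gnd('top',(302.7,251.4),15))
print(bot.camera_params('wrist'))
E
```

```text
[ 5.30876009e+02 -2.90420654e+02 -8.70688939e-02] [[-1.6, 0.3], [1.5, 1.1], [-0.3, -1.5], [-1.7, -0.4], [0.1, -0.1], [2.3, -0.5], [0.0, 0.4], [0.4, 0.3]]
tab [ 446.3 -166.6  204. ] [295.  210.9] [280.9 185.8]
tabroot [ 448.4 -142.7  160. ] [285.  213.4] [276.2 194.5]
grip [ 581.1 -224.5  263.3] [326.5 138.3] [351.3 146. ]
gripend [ 452.6 -213.3  243.8] [318.3 204.7] [297.5 181.8]
post [ 493.2 -146.6  150. ] [288.3 194.1] [294.4 188.5]
jar [ 381.45001219 -304.39446177   60.        ] [ 373.27395559 -308.49174558   40.        ] tin [ 382.02153934 -178.40681485   15.        ]
{'mtx': array([[294.45522094,   0.        , 322.72173689],
       [  0.        , 294.45522094, 195.85363416],
       [  0.        ,   0.        ,   1.        ]]), 'mount': array([[ 2.97627063e-04, -9.67948543e-01, -2.51148420e-01,
         7.07935749e+01],
       [ 9.99999878e-01,  3.87034162e-04, -3.06600083e-04,
         6.38648488e-01],
       [ 3.93976122e-04, -2.51148298e-01,  9.67948540e-01,
        -9.24129873e+01],
       [ 0.00000000e+00,  0.00000000e+00,  0.00000000e+00,
         1.00000000e+00]])}
```

```bash

python3 -m crank '{"hand":[1,1,1],"translation":[[0,0,-2],[0,0,-2],[0,0,-2]],"turn":[-5.9,-5.9,-5.9]}' 20 | tail -3
python3 -m crank '{"hand":[1,1,1,1,1],"translation":[[-1.2,-3.6,0],[-1.2,-3.6,0],[-1.2,-3.6,0],[-1.2,-3.6,0],[-1.2,-3.6,0]],"turn":[0,0,0,0,0]}'|tail -3
python3 - <<'E'
from h import *
s=bot.get_state(); p=s['tool_pos']; o=np.load('pose.npy'); c,sn=np.cos(o[2]),np.sin(o[2]); d=p[:2]-o[:2]
print(c*d[0]+sn*d[1],-sn*d[0]+c*d[1],p[2],s['ee_rot'],s['joint_positions'])
E
```

```text
force: [0.5, -0.5, 0.1]
opening: 80.5
grasp_force: 0.0
force: [0.9, 0.2, 0.1]
opening: 47.1
grasp_force: 0.0
-296.0082681004385 680.5703306335893 352.26262569183405 [4.35376694e-02 9.99051771e-01 6.18045561e-05 1.60207482e-04] [ 8.44971653e-01 -2.27059721e-01  1.88757009e+00 -1.71438493e-04
  1.48078430e+00 -6.38706416e-01]
```

```bash
cat >> h.py <<'E'
def st():
    from scipy.spatial.transform import Rotation as R
    s=bot.get_state(); p=s['tool_pos']; o=np.load('pose.npy'); c,sn=np.cos(o[2]),np.sin(o[2]); d=p[:2]-o[:2]
    y=R.from_quat(s['ee_rot']).as_matrix()[:,1]
    print('t',s['time'],'press xyz',np.round([c*d[0]+sn*d[1],-sn*d[0]+c*d[1],p[2]],1),'yaw err deg',np.round(np.degrees(np.arctan2(y[1],y[0])-o[2])-90,2),'F',s['force'].round(1),'open',round(s['opening'],1),'g',s['grasp_force']); return s
def wproj(s,P):
    from scipy.spatial.transform import Rotation as R
    p=bot.camera_params('wrist'); T=np.eye(4); T[:3,:3]=R.from_quat(s['ee_rot']).as_matrix(); T[:3,3]=s['tool_pos']; T=np.linalg.inv(T@p['mount'])
    c=np.atleast_2d(P)@T[:3,:3].T+T[:3,3]; q=c@p['mtx'].T; return q[:,:2]/q[:,2:]
E
R='{"hand":[1,1,1,1,1],"translation":[[-1.2,-3.6,0],[-1.2,-3.6,0],[-1.2,-3.6,0],[-1.2,-3.6,0],[-1.2,-3.6,0]],"turn":[0,0,0,0,0]}'; true
python3 -m crank '{"hand":[1,1,1,1,1],"translation":[[-1.2,-3.6,0],[-1.2,-3.6,0],[-1.2,-3.6,0],[-1.2,-3.6,0],[-1.2,-3.6,0]],"turn":[0,0,0,0,0]}'>/dev/null
python3 -m crank '{"hand":[1,1,1,1,1],"translation":[[-1.2,-3.6,0],[-1.2,-3.6,0],[-1.2,-3.6,0],[-1.2,-3.6,0],[-1.2,-3.6,0]],"turn":[0,0,0,0,0]}'>/dev/null
python3 -m crank '{"hand":[1,1,1,1,1],"translation":[[-1.2,-3.6,0],[-1.2,-3.6,0],[-1.2,-3.6,0],[-1.2,-3.6,0],[-1.2,-3.6,0]],"turn":[0,0,0,0,0]}'>/dev/null
python3 -m crank '{"hand":[1,1,1],"translation":[[-1.2,-3,0],[-0.5,-1.5,0],[0,0,0]],"turn":[0,0,0]}'>/dev/null
python3 - <<'E'
from h import *
s=st(); o=np.load('pose.npy'); a=save('wrist','w1')
P=toW(o,[(-95,116,204),(-95,140,160),(44.3,70,263.3),(0,140,160),(-110,170,15)]); q=wproj(s,P); print(q.round(0).tolist())
a=np.ascontiguousarray(a[:,:,::-1])
for u in q: cv2.drawMarker(a,(int(u[0]),int(u[1])),(0,0,255),0,10)
cv2.imwrite('pics/w1m.png',a)
E
```

```text
t 3.2667 press xyz [-99.2  94.3 352. ] yaw err deg -0.27 F [0.5 0.4 0. ] open 0.5 g 0.0
[[348.0, 210.0], [368.0, 197.0], [292.0, 404.0], [365.0, 282.0], [374.0, 162.0]]
```

View pics/w1m.png

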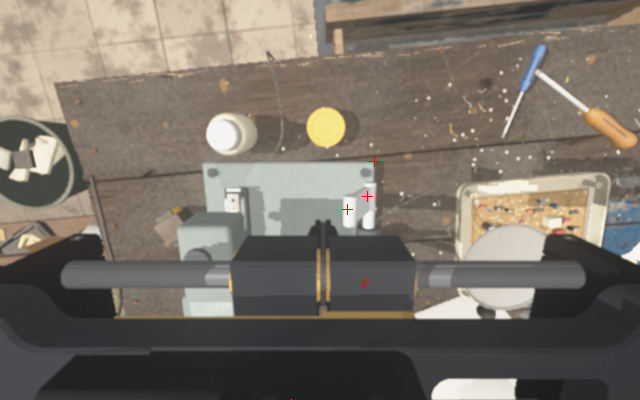

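The wrist view shows the tab bead at (349,212), on the predicted mark, so the press pose is confirmed. Next I descend beside the tab and push.

```bash

python3 -m crank '{"hand":[1,1,1,1,1],"translation":[[-0.4,-1.6,0],[0,0,2.4],[0,0,2.4],[0,0,2.4],[0,0,2.2]],"turn":[0,0,0,0,0.25]}'>/dev/null
python3 -m crank '{"hand":[1,1,1,1,1],"translation":[[0,0,0],[0,0.7,0],[0,0.7,0],[0,0.7,0],[0,0.7,0]],"turn":[0,0,0,0,0]}'|tail -4
python3 -c "from h import *;st()"
python3 -m crank '{"hand":[1,1,1,1,1],"translation":[[0,0.7,0],[0,0.7,0],[0,0.7,0],[0,0.7,0],[0,0.7,0]],"turn":[0,0,0,0,0]}'|tail -4
python3 -m crank '{"hand":[1,1,1],"translation":[[0,0.7,0],[0,0.2,0],[0,0,0]],"turn":[0,0,0]}'|tail -4
python3 - <<'E'
from h import *
st(); a=save('scene','s2'); st(); b=save('top','t2')
cv2.imwrite('pics/c2.png',np.hstack([cv2.resize(a[120:330,240:420],(390,500)),cv2.resize(b[110:280,260:430],(390,500))])[:,:,::-1])
E
```

```text
ee_rot: [0.046, 0.999, -0.002, 0.002]
force: [-1.5, -2.0, 1.6]
opening: 0.5
grasp_force: 1.4
t 4.15 press xyz [-94.5 109.2 260.9] yaw err deg -0.25 F [-1.5 -2.   1.6] open 0.5 g 1.4483127370476723
ee_rot: [0.046, 0.999, -0.001, -0.0]
force: [0.7, -3.8, -0.5]
opening: 0.2
grasp_force: 1.4
ee_rot: [0.046, 0.999, 0.001, -0.0]
force: [0.3, -0.4, 0.8]
opening: 0.4
grasp_force: 0.0
t 4.8167 press xyz [-95.4 154.  257.9] yaw err deg -0.25 F [ 0.3 -0.4  0.8] open 0.4 g 0.0
t 4.8667 press xyz [-95.4 153.7 257.9] yaw err deg -0.27 F [-1.   0.6 -0.4] open 0.3 g 0.0
```

View pics/c2.png

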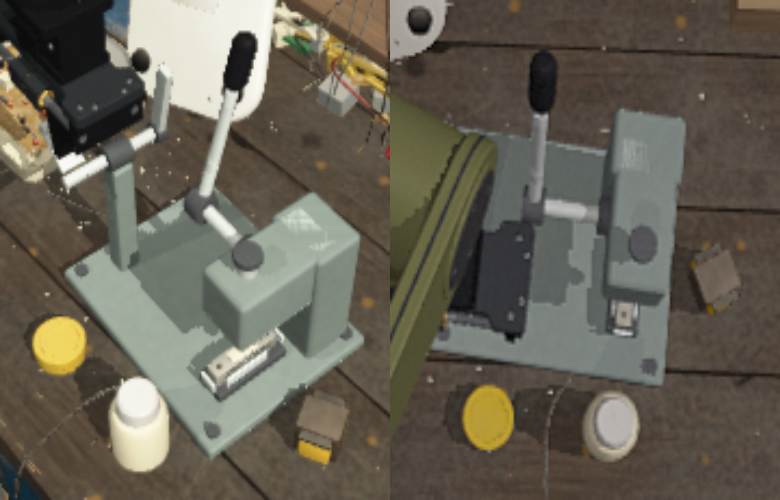

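The left (scene) half shows the catch bar standing upright at about (162,100) in the crop, with the lever still at rest. Now I go to the grip.

```bash

python3 -m crank '{"hand":[1,1,1,1,1],"translation":[[0,-1.4,0],[0,0,-3.4],[0,0,-3.4],[0,0,-3.4],[0,0,-3.3]],"turn":[0,0,0,0,0.25]}'>/dev/null
python3 -m crank '{"hand":[0,0,0,0,0],"translation":[[-2.8,-1.4,0],[-2.8,-1.4,0],[-2.8,-1.4,0],[-2.8,-1.4,0],[-2.75,-1.4,0]],"turn":[0,0,0,0,0]}'>/dev/null
python3 -m crank '{"hand":[0,0,0,0,0],"translation":[[0,0,0],[0,0,0],[0,0,0],[0,0,0],[0,0,0]],"turn":[0,0,0,0,0]}'|tail -3
python3 - <<'E'
from h import *
s=st(); o=np.load('pose.npy'); a=save('wrist','w2')
regs('wrist',['lever_grip','safety_catch'])
P=toW(o,[(44.3,70,263.3),(51.7,70,287),(-1,140,245)]); q=wproj(s,P); print(q.round(0).tolist())
a=np.ascontiguousarray(a[:,:,::-1])
for u in q: cv2.drawMarker(a,(int(u[0]),int(u[1])),(0,0,255),0,10)
cv2.imwrite('pics/w2m.png',a)
E
```

```text
force: [0.3, -0.5, 0.3]
opening: 61.6
grasp_force: 0.0
t 6.1667 press xyz [ 42.8  68.2 394. ] yaw err deg -0.53 F [ 0.3 -0.5  0.3] open 61.6 g 0.0
wrist lever_grip 0.87 [309.2, 129.5, 29.1, 114.9] 2272 c 324.6 191.4
wrist safety_catch 0.71 [378.4, 22.9, 72.3, 132.5] 2866 c 409.1 69.7
[[324.0, 213.0], [324.0, 233.0], [410.0, 152.0]]
```

View pics/w2m.png

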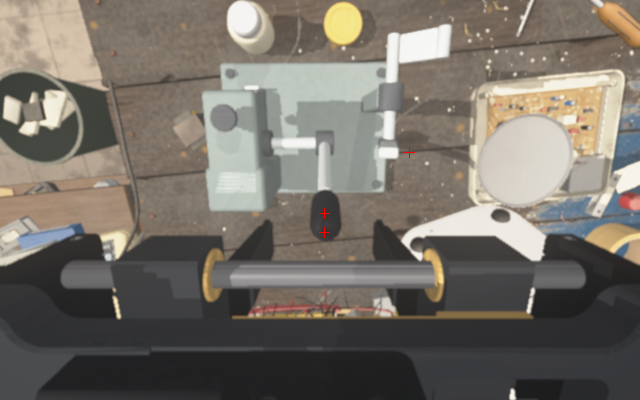

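The black grip is centred at (324,215) between the fingers, and the catch is open with its tab leaning outwards at (425,45). I descend and grip.

```bash

python3 -m crank '{"hand":[0.3,0.3,0.3,0.3,0.3],"translation":[[-0.15,0.18,2.0],[0,0,2],[0,0,2],[0,0,1.2],[0,0,0]],"turn":[-0.5,0,0,0,0]}'|tail -3
python3 -c "from h import *;st()"
python3 -m crank '{"hand":[1,1,1,1,1],"translation":[[0,0,0],[0,0,0],[0,0,0],[0,0,0],[0,0,0]],"turn":[0,0,0,0,0]}' 55|tail -3
python3 -m crank '{"hand":[1,1,1,1,1],"translation":[[0,0,0],[0,0,0],[0,0,0],[0,0,0],[0,0,0]],"turn":[0,0,0,0,0]}'|tail -3
python3 - <<'E'
from h import *
st()
q=np.linspace(0,.95,20); P=np.c_[-150*np.sin(q-.3),150*np.cos(q-.3)]; print((np.diff(P,axis=0)*[-1,-1]/10).round(2).tolist())
E
```

```text
force: [-0.8, -0.4, -0.7]
opening: 66.7
grasp_force: 0.0
t 6.7333 press xyz [ 43.7  70.1 317.6] yaw err deg -0.04 F [-0.8 -0.4 -0.7] open 66.7 g 0.0
force: [0.0, 0.1, 0.1]
opening: 38.7
grasp_force: 0.0
force: [-0.1, 2.9, 2.0]
opening: 23.1
grasp_force: 55.0
t 7.5667 press xyz [ 45.2  69.9 321.6] yaw err deg -0.03 F [-0.1  2.9  2. ] open 23.1 g 55.000726520083845
[[0.72, -0.2], [0.73, -0.17], [0.74, -0.13], [0.74, -0.09], [0.75, -0.06], [0.75, -0.02], [0.75, 0.02], [0.75, 0.06], [0.74, 0.09], [0.74, 0.13], [0.73, 0.17], [0.72, 0.2], [0.71, 0.24], [0.7, 0.27], [0.68, 0.31], [0.67, 0.34], [0.65, 0.38], [0.63, 0.41], [0.61, 0.44]]
```

```bash

python3 -m crank '{"hand":[1,1,1,1,1],"translation":[[0.72,0,-0.2],[0.73,0,-0.17],[0.74,0,-0.13],[0.74,0,-0.09],[0.75,0,-0.06]],"turn":[0,0,0,0,0]}'|grep -E 'force|open'
python3 -m crank '{"hand":[1,1,1,1,1],"translation":[[0.75,0,-0.02],[0.75,0,0.02],[0.75,0,0.06],[0.74,0,0.09],[0.74,0,0.13]],"turn":[0,0,0,0,0]}'|grep -E 'force|open'
python3 -m crank '{"hand":[1,1,1,1,1],"translation":[[0.73,0,0.17],[0.72,0,0.2],[0.71,0,0.24],[0.7,0,0.27],[0.68,0,0.31]],"turn":[0,0,0,0,0]}'|grep -E 'force|open'
python3 -m crank '{"hand":[1,1,1,1,1],"translation":[[0.67,0,0.34],[0.65,0,0.38],[0.63,0,0.41],[0.1,0,0.07],[0,0,0]],"turn":[0,0,0,0,0]}'|grep -E 'force|open'
python3 -c "from h import *;st()"
```

```text
force: [8.8, 2.3, -2.6]
opening: 23.3
grasp_force: 55.0
force: [8.9, 3.6, 2.3]
opening: 22.6
grasp_force: 55.0
force: [5.1, 7.5, 14.3]
opening: 22.9
grasp_force: 55.0
force: [0.1, 9.4, 21.4]
opening: 22.8
grasp_force: 55.0
t 9.2333 press xyz [-82.4  70.2 308.6] yaw err deg -0.01 F [ 0.1  9.4 21.4] open 22.8 g 55.005191545933485
```

```bash

python3 -m crank '{"hand":[1,1,1],"translation":[[0.4,0,0.15],[0,0,0],[0,0,0]],"turn":[0,0,0]}'|grep -E 'force'
python3 -c "from h import *;st()"
python3 -m crank '{"hand":[1,1,1],"translation":[[0.4,0,0.15],[0,0,0],[0,0,0]],"turn":[0,0,0]}'|grep -E 'force'
python3 - <<'E'
from h import *
st(); a=save('scene','s3');regs('scene',['pull_lever','foot','safety_catch'])
cv2.imwrite('pics/c3.png',cv2.resize(a[120:330,240:420],(510,595))[:,:,::-1])
E
```

```text
force: [1.4, 9.6, 19.3]
grasp_force: 55.0
t 9.4833 press xyz [-86.2  70.2 306.5] yaw err deg -0.0 F [ 1.4  9.6 19.3] open 22.7 g 55.004469472914934
force: [2.8, 8.9, 17.8]
grasp_force: 55.0
t 9.7333 press xyz [-90.2  70.3 304.3] yaw err deg -0.0 F [ 2.8  8.9 17.8] open 22.3 g 55.002889316529036
scene pull_lever 0.83 [289.0, 174.1, 51.9, 37.8] 280 c 325.7 199.5
scene safety_catch 0.74 [255.8, 168.1, 35.4, 28.9] 372 c 271.2 183.5
```

View pics/c3.png

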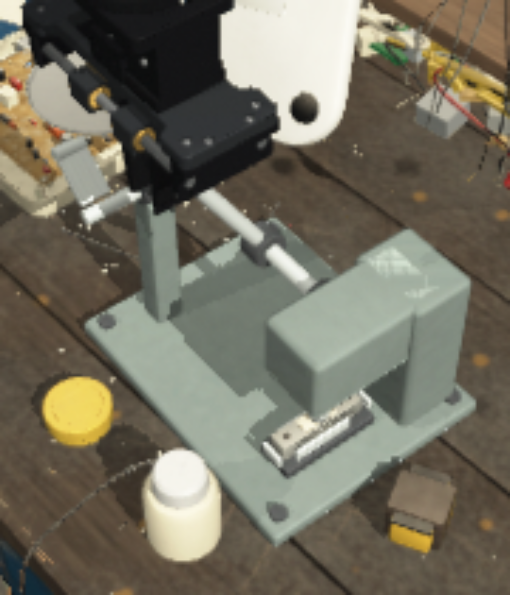

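The lever is leaning well forward and the catch tab still leans outward at (75,150) in the crop. The force has not risen yet, so I pull further along the arc until the stop is felt.

```bash

python3 -m crank '{"hand":[1,1,1],"translation":[[0.3,0,0.2],[0,0,0],[0,0,0]],"turn":[0,0,0]}'|grep -E 'force'
python3 -c "from h import *;st()"
python3 -m crank '{"hand":[1,1,1],"translation":[[0.3,0,0.2],[0,0,0],[0,0,0]],"turn":[0,0,0]}'|grep -E 'force'
python3 - <<'E'
from h import *
st(); st_=bot.get_state(); a=save('wrist','w3'); cv2.imwrite('pics/w3c.png',a[:,:,::-1])
E
```

```text
force: [2.9, 8.1, 17.8]
grasp_force: 55.0
t 10.1833 press xyz [-93.2  70.3 302.4] yaw err deg -0.01 F [ 2.9  8.1 17.8] open 22.4 g 55.00383026897907
force: [2.8, 9.6, 18.5]
grasp_force: 55.0
t 10.4333 press xyz [-96.2  70.3 300.4] yaw err deg -0.0 F [ 2.8  9.6 18.5] open 22.2 g 55.00377098098397
```

View pics/w3c.png

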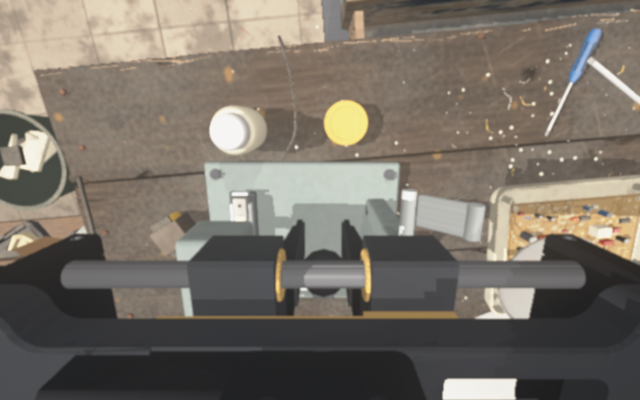

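```bash
python3 - <<'E'
from h import *
o=np.load('pose.npy'); s=st()
im=save('scene','s4'); r=bot.regions_of('scene','pull_lever')[0]; print(r['confidence'],r['rect'])
m=r['mask'].astype(np.uint8)
print('w',[(q,wproj(s,toW(o,[-175*np.sin(q-.3),70,120+175*np.cos(q-.3)]))[0].round(0).tolist()) for q in(.7,.8,.9)])
for q in (.6,.7,.75,.8,.85,.9,.95):
    d=[toW(o,[-t*np.sin(q-.3),70,120+t*np.cos(q-.3)])[0] for t in (15,60,90,120)]
    print(q,proj('scene',np.array(d)).round(1).tolist())
c=im[165:225,280:350]; cv2.imwrite('pics/c4.png',cv2.resize(c,None,fx=8,fy=8,interpolation=0)[:,:,::-1])
E
```

```text
t 10.4833 press xyz [-96.2  70.3 300.4] yaw err deg -0.01 F [ 2.7  8.7 17.6] open 22.5 g 55.003748908638954
0.77 [288.1, 177.7, 50.6, 35.8]
w [(0.7, [321.0, 344.0]), (0.8, [321.0, 304.0]), (0.9, [321.0, 265.0])]
0.6 [[331.6, 202.8], [326.4, 191.2], [322.7, 182.9], [318.8, 174.2]]
0.7 [[331.1, 203.3], [324.2, 193.1], [319.3, 185.9], [314.1, 178.3]]
0.75 [[330.9, 203.5], [323.1, 194.1], [317.6, 187.5], [311.8, 180.4]]
0.8 [[330.6, 203.8], [322.1, 195.2], [316.0, 189.1], [309.6, 182.6]]
0.85 [[330.4, 204.0], [321.1, 196.3], [314.5, 190.8], [307.5, 184.9]]
0.9 [[330.1, 204.3], [320.1, 197.4], [313.0, 192.5], [305.5, 187.3]]
0.95 [[329.9, 204.6], [319.2, 198.5], [311.5, 194.2], [303.5, 189.7]]
```

View pics/c4.png

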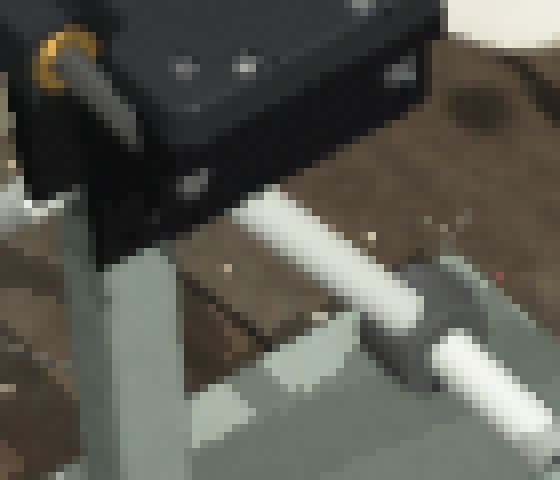

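```bash
python3 - <<'E'
from h import *
for n in('s3','s4'):
    g=cv2.imread(f'pics/{n}.png')[:,:,1].astype(float)
    w=np.zeros_like(g); 
    cols=range(314,330); ys=[]
    for x in cols:
        yc=204-(330-x)*.69; r=np.arange(int(yc)-6,int(yc)+7); v=np.clip(g[r,x]-120,0,None); ys.append((v*r).sum()/v.sum())
    print(n,np.polyfit(cols,ys,1),np.round(ys,1))
E
```

```text
s3 [  0.85610648 -79.48585464] [189.6 190.1 190.9 191.8 192.5 193.2 194.2 195.1 196.5 198.2 198.8 198.6
 199.5 200.2 201.1 201.9]
s4 [  0.73855477 -40.29495574] [191.5 192.3 193.  193.8 194.5 195.1 195.9 196.7 197.8 199.1 199.6 199.7
 200.3 200.9 201.8 202.5]
```

The lever is still following, with its angle going from about 0.84 to 0.88. I continue in small steps until the force rises.

```bash
cat > m.py <<'E'
from h import *
import sys
st(); save('scene',sys.argv[1])
g=cv2.imread(f'pics/{sys.argv[1]}.png')[:,:,1].astype(float); ys=[]; cols=range(314,330)
for x in cols:
    yc=204-(330-x)*.69; r=np.arange(int(yc)-6,int(yc)+7); v=np.clip(g[r,x]-120,0,None); ys.append((v*r).sum()/v.sum())
print(np.polyfit(cols,ys,1)[0],ys[0])
E
python3 -m crank '{"hand":[1,1,1],"translation":[[0.3,0,0.2],[0,0,0],[0,0,0]],"turn":[0,0,0]}'>/dev/null
python3 m.py s5
python3 -m crank '{"hand":[1,1,1],"translation":[[0.3,0,0.2],[0,0,0],[0,0,0]],"turn":[0,0,0]}'>/dev/null
python3 m.py s6
```

```text
t 10.8333 press xyz [-98.5  70.3 299. ] yaw err deg 0.0 F [ 5.4 10.5 18.3] open 22.3 g 55.002076383680105
0.6956365131841086 192.39712918660288
t 11.1333 press xyz [-99.3  70.3 298.6] yaw err deg 0.01 F [12.5 10.  18.5] open 22.5 g 55.004056077450514
0.689744262849221 192.4976076555024
```

The force now rises and the image gives an angle of about 0.90, so the lever is at its stop. I hold briefly and confirm.

```bash

python3 -m crank '{"hand":[1,1,1,1,1],"translation":[[0.1,0,0.06],[0,0,0],[0,0,0],[0,0,0],[0,0,0]],"turn":[0,0,0,0,0]}'>/dev/null
python3 m.py s7
python3 -m crank '{"hand":[1,1,1,1,1],"translation":[[0,0,0],[0,0,0],[0,0,0],[0,0,0],[0,0,0]],"turn":[0,0,0,0,0]}'>/dev/null
python3 m.py s8
python3 -c "from h import *; print(bot.close_job())"
```

```text
t 11.6 press xyz [-99.6  70.2 298.5] yaw err deg 0.02 F [15.2  9.6 19.5] open 22.4 g 55.00390766188502
0.6934143023201104 192.3959938366718
t 12.0667 press xyz [-99.6  70.3 298.5] yaw err deg 0.02 F [15.   9.7 19.9] open 22.7 g 55.004030261188745
0.6934199612950365 192.39076923076922
the job is handed in; nothing more can be done
None
```

I flipped the catch open, then pulled the lever to its stop (about 0.90 rad by the camera), and handed the job in at about 12 s still gripping it at 55 N; no verdict came back, and I inferred the foot's load on the cell from the lever angle rather than measuring it.

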